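Fetch the tea light from the tip-out bin

TASK

Tip the blue-fronted bin well forward on its pivot, take the tea light off the rest at the back of it, and set it down flat, right way up, in the middle of the round white dish, then let go of it. The bin may stay tipped open.

Things in the scene. Friction and masses are not known exactly. Their poses are not given: they have to be found in the camera images.
- blue_bin (a joint): Forward tilt of the blue-fronted bin, rad: 0 shut (as at the start), grows as its top comes forward and down, stop at 0.87. A stiff hinge holds it where left; takes about 3 N at the rim. Its fixed wooden hood is 126 mm wide, 117 deep; the roof, top at 152 mm, begins 50 mm behind the pivot. From 0.7 the tea light is clear of the roof. A like unit with a yellow front stands beside it.
- blue_bin_rim (a point): Middle of the top edge of the blue front panel (6 mm thick, 112 wide, 115 tall). Turns with the bin; shut: x level into the bin, y along the rim, z up. Pivot line (along y) at x -3, z -115 mm, 15 mm above the worktop. Panel's inner face at x +3 mm; behind it, up to the roof, an open slot 44 mm deep, 110 long, lets fingers in at least 40 mm deep to draw the panel forward.
- tea_light_center (a point): Centre (half-way up) of the tea light: round metal cup with green wax, 38 mm across, 15 tall, 20 g; z is its upward axis. At the start on a white block 30 mm wide (in y) at the back of the blue-fronted bin, under the roof; it tilts with the bin, held by an 8 mm lip in front of it and one behind. The bin's sides end 20 mm below the block's top, so fingers pass freely on both y sides.
- dish_in (a point): Centre of the inner floor of the loose round white dish (120 mm across, 14 mm tall, 0.3 kg, shallow rim) on the worktop to the left of the bins; z up. A tea light standing in the dish has its centre about 8 mm above this point.
There are look-alikes about, which are no part of the job. Of the things shaped like the part that bears dish_in, the white one is meant.

How it is judged:
By the outcome, as a careful person would: the job done as asked, in the order asked, and still so for the second after the job is handed in, with the robot touching nothing.
It also fails if it takes over 58 s, if anything falls off the work surface, if the arm or the gripper's body presses on something with over 40 N, if the wrist force passes 120 N, or if a joint passes its speed limit or range.

ROBOT

A 6-joint arm with a two-finger parallel gripper is mounted at the origin on a cart in front of the work surface, level with it; the furniture and walls round the work are solid. World frame = base frame: x ahead of the robot, y to its left, z up, the work surface at z = 0. Lengths are in m, angles in rad, forces in N, time in s.
With the tool pointing down it reaches from about 0.35 to 0.975 m from the base axis. Payload 7.1 kg.
Tool frame: the origin (TCP) lies midway between the tips of the shut fingers; the grasp point (between the pads) lies 19 mm behind it; z points along the fingers, y is the line along which they close (so a half turn about z gives the same grasp; the last joint's range is limited). The gripper opens to 88 mm and grips with 3 to 60 N. Pads are 20 mm wide; open, the fingers measure 115 mm over their backs; the gripper's body (75 mm by 178 mm) begins 61 mm behind the grasp point.
Start: joints at [1.092, 0.423, 1.63, -0, 1.089, -0.019], TCP at [0.277, 0.56, 0.223] pointing down, gripper open.
Joint ranges: [-3, 3], [-0.9, 2.11], [0.09, 2.58], [-1.31, 4.45], [0.11, 2.69], [-2.54, 2.54]. Speed limits (rad/s): [2.39, 2.39, 3.01, 3.14, 3.14, 3.14].

INTERFACE

Orientations are given as a unit quaternion [w, x, y, z].
In Python, from station import move_pose, movel, movej, command_gripper, wait, inverse_kinematics, read_camera, camera_info, MotionError, job_done, get_time, get_joint_pos, get_qvel, get_effort, get_tcp_pos, get_ee_rot, get_ft_force, get_ft_torque, get_grip_width, get_finger_force gives the robot as it stands. Calls block until the motion is done:
- move_pose(position, orientation): joint-space move of the TCP to a pose.
- movel(position, frame=None, v=0.15, until_force=None): straight line of the TCP; frame=None keeps the orientation; v is the mean speed in m/s. With until_force (N) it stops when the force on the tool has changed by that much, and returns True; else False.
- movej(angles): joint-space move.
- command_gripper(opening): opening from 0.0 (shut) to 1.0 (fully open); the grip force is fixed at half the most; returns when the fingers have stopped.
- wait(seconds).
- inverse_kinematics(position, orientation): joint angles nearest the present ones, or None.
- read_camera(name): name is "side" or "top" or "wrist"; returns the picture (400x640x3 uint8, red, green, blue); there is no depth.
- camera_info(name): a dict with "intrinsics" (3x3 intrinsics, pixels), "T" (4x4, takes a point from camera to world coordinates); the wrist camera has in their place "tool_from_camera" (4x4, takes a point from camera to tool coordinates, whose origin is the TCP and whose axes are the flange's). Camera axes: x right, y up, looking along -z (the intrinsics and any distortion apply to the point x, -y, -z); pixel columns grow to the right and rows downward; lengths in m; the calibration is good to about 2 mm. A picture is of the moment at which its call begins: read the wrist's pose just before it. camera_info takes no time and is no camera call.
A pose or a line that the arm cannot do raises MotionError and nothing moves.
- job_done(): hands the job in; it is judged then, once.
Readings, each from a call of its own:
- get_time(): time.
- get_joint_pos(): joint angles.
- get_qvel(): joint speeds.
- get_effort(): joint torques, N m.
- get_tcp_pos(): TCP position.
- get_ee_rot(): TCP orientation.
- get_ft_force(): force on the tool from outside, world axes, zero at the start.
- get_ft_torque(): the same for the moment, N m.
- get_grip_width(): opening from 0.0 (shut) to 1.0 (fully open).
- get_finger_force(): force on a finger pad.
Only numpy, scipy, OpenCV 4.12 (cv2) and the standard library are available. Lean on these libraries where they do the work, as an engineer would, in place of code of your own. Each camera call takes 0.05 s, during which the arm holds its last target. There are 200 camera calls.

## Working session

There is one attempt and no reset: what is moved stays moved. The work goes in short steps, each a Python script; the robot and the scene stay as the last script left them, time stands still between calls to the robot, and variables do not carry over. Pictures are saved under pics/ and viewed, at most 10 in all, crops included, and the job is handed in when it is done.

```bash
mkdir -p pics; ls; python3 - <<'E'
from station import *
import cv2,numpy as np
for n in ("side","top"):
    im=read_camera(n); cv2.imwrite(f"pics/{n}0.png",im[:,:,::-1]); i=camera_info(n); print(n,{k:np.round(v,3).tolist() if not isinstance(v,str) else v for k,v in i.items()})
print(camera_info("wrist"),get_time(),get_ee_rot())
E
```

```text
pics
side {'intrinsics': [[400.282, 0.0, 326.051], [0.0, 400.282, 200.871], [0.0, 0.0, 1.0]], 'T': [[0.096, 0.763, -0.64, -0.163], [-0.995, 0.083, -0.05, -0.135], [0.015, 0.641, 0.767, 0.947], [0.0, 0.0, 0.0, 1.0]]}
top {'intrinsics': [[373.125, 0.0, 322.055], [0.0, 373.125, 198.137], [0.0, 0.0, 1.0]], 'T': [[0.003, 0.982, -0.191, 0.317], [-1.0, 0.004, 0.004, -0.099], [0.004, 0.191, 0.982, 1.059], [0.0, 0.0, 0.0, 1.0]]}
{'intrinsics': array([[291.03259852,   0.        , 318.97081526],
       [  0.        , 291.03259852, 202.51091948],
       [  0.        ,   0.        ,   1.        ]]), 'tool_from_camera': array([[-1.39982818e-04,  9.67005935e-01,  2.54753808e-01,
         6.97870537e-02],
       [ 9.99999932e-01,  4.85236443e-05,  3.65294467e-04,
        -2.60062613e-04],
       [ 3.40880334e-04,  2.54753842e-01, -9.67005876e-01,
        -1.61904194e-01],
       [ 0.00000000e+00,  0.00000000e+00,  0.00000000e+00,
         1.00000000e+00]])} 0.1 [-1.66100018e-04  2.27881992e-01  9.73688516e-01 -6.65897961e-04]
```

View pics/side0.png

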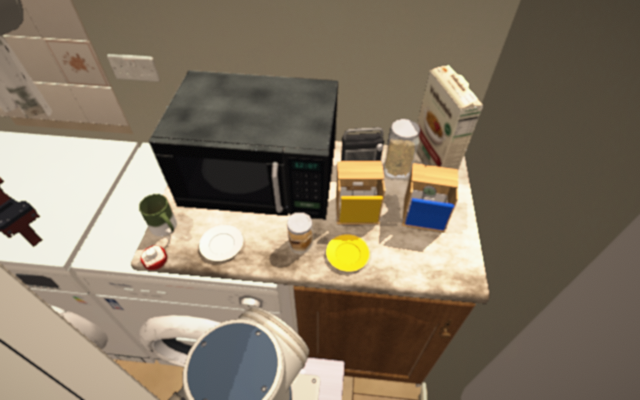

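View pics/top0.png

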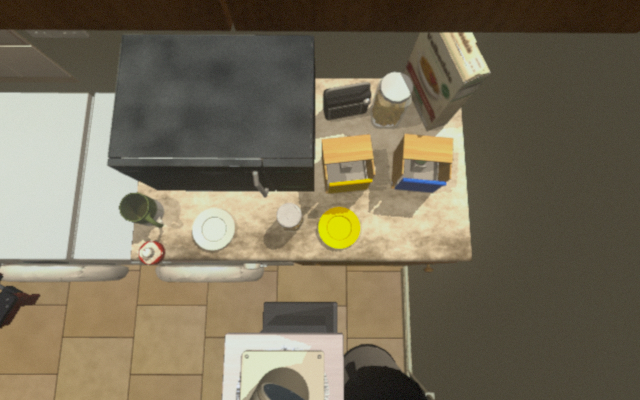

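The side view shows the blue-fronted bin at about (430,200), the yellow one at (360,195) and the white dish at (221,244). In the top view they are at (422,165), (348,165) and (214,230). The yellow dish is the decoy.

```bash
cat > h.py <<'E'
from station import *
import cv2,numpy as np
def ray(n,px,T=None,K=None):
    i=camera_info(n); K=i["intrinsics"]; T=i["T"] if T is None else T
    px=np.atleast_2d(px).astype(float)
    d=np.c_[(px[:,0]-K[0,2])/K[0,0],-(px[:,1]-K[1,2])/K[1,1],-np.ones(len(px))]
    return T[:3,3],d@T[:3,:3].T
def onz(n,px,z,T=None):
    o,d=ray(n,px,T); return o+d*((z-o[2])/d[:,2])[:,None]
def tri(pa,pb,na="side",nb="top"):
    o1,d1=ray(na,pa);o2,d2=ray(nb,pb);A=np.c_[d1[0],-d2[0]];s=np.linalg.lstsq(A,o2-o1,rcond=None)[0]
    a=o1+s[0]*d1[0];b=o2+s[1]*d2[0];return (a+b)/2,np.linalg.norm(a-b)
def mask(im,lo,hi,box=None):
    m=cv2.inRange(cv2.cvtColor(im,cv2.COLOR_RGB2HSV),lo,hi)
    if box: k=np.zeros_like(m);x0,y0,x1,y1=box;k[y0:y1,x0:x1]=1;m=m*k
    return m
def big(m):
    c=max(cv2.findContours(m,cv2.RETR_EXTERNAL,cv2.CHAIN_APPROX_NONE)[0],key=cv2.contourArea); return c
E
python3 - <<'E'
from h import *
np.set_printoptions(precision=4,suppress=True)
def rd(n): return cv2.imread(f"pics/{n}0.png")[:,:,::-1].copy()
for n in("side","top"):
    im=rd(n); c=big(mask(im,(105,130,40),(130,255,255),(380,130,480,250)))
    hull=cv2.convexHull(c); q=cv2.approxPolyDP(hull,3,True)[:,0]; print(n,"blue",q.tolist())
    print(onz(n,q,.13),onz(n,q,.015))
    c=big(mask(im,(8,100,120),(22,255,255),(390,130,480,210) if n=="side" else(390,130,460,180))); q=cv2.approxPolyDP(cv2.convexHull(c),3,True)[:,0]; print("roof",q.tolist(),onz(n,q,.152))
    b=(190,218,255,275) if n=="side" else (185,200,245,260)
    c=big(mask(im,(0,0,190),(180,45,255),b)); e=cv2.fitEllipse(c);p=onz(n,c[:,0],.014);print("dish",e,(p.min(0)+p.max(0))/2,np.ptp(p,axis=0))
out=[]
for n,(x0,y0,x1,y1) in (("side",(385,130,485,250)),("top",(375,120,475,220))):
    out.append(cv2.resize(rd(n)[y0:y1,x0:x1],None,fx=4,fy=4))
h=min(o.shape[0] for o in out); cv2.imwrite("pics/c1.png",np.hstack([o[:h] for o in out])[:,:,::-1])
E
```

```text
side blue [[412, 199], [452, 204], [444, 227], [406, 223]]
[[ 0.5495 -0.3101  0.13  ]
 [ 0.5435 -0.4156  0.13  ]
 [ 0.4644 -0.3873  0.13  ]
 [ 0.4668 -0.2914  0.13  ]] [[ 0.6498 -0.3348  0.015 ]
 [ 0.643  -0.4551  0.015 ]
 [ 0.5527 -0.4228  0.015 ]
 [ 0.5555 -0.3135  0.015 ]]
roof [[412, 164], [456, 168], [455, 204], [406, 209]] [[ 0.6607 -0.3107  0.152 ]
 [ 0.6584 -0.4331  0.152 ]
 [ 0.5253 -0.4158  0.152 ]
 [ 0.4948 -0.2886  0.152 ]]
dish ((221.857666015625, 235.50157165527344), (44.896724700927734, 58.906734466552734), 78.5486068725586) [0.451  0.2089 0.014 ] [0.1516 0.1875 0.    ]
top blue [[403, 179], [445, 183]]
[[ 0.5487 -0.3102  0.13  ]
 [ 0.5386 -0.4174  0.13  ]] [[ 0.5774 -0.3363  0.015 ]
 [ 0.5661 -0.4568  0.015 ]]
roof [[404, 134], [451, 138], [450, 178], [402, 174]] [[ 0.662  -0.3123  0.152 ]
 [ 0.6518 -0.4323  0.152 ]
 [ 0.5463 -0.4232  0.152 ]
 [ 0.5561 -0.3032  0.152 ]]
dish ((212.88291931152344, 228.27749633789062), (40.60761260986328, 42.551448822021484), 54.4862174987793) [0.433  0.2025 0.014 ] [0.1154 0.1187 0.    ]
```

View pics/c1.png

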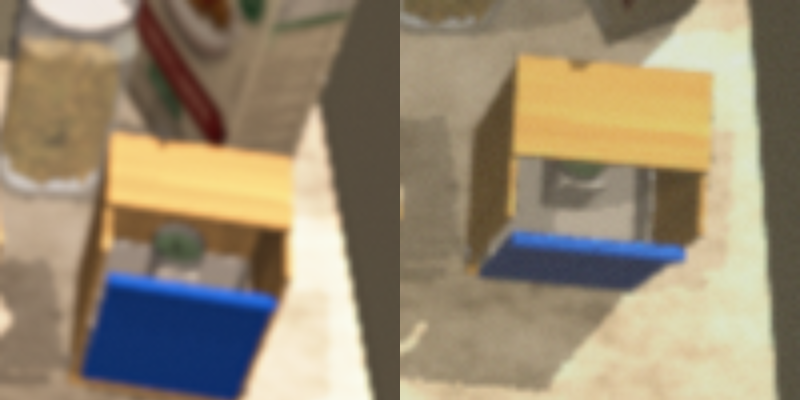

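The crops show the open slot between the blue rim (top view, about row 180) and the roof's front edge (about row 161). The green tea light sits just under that edge. I'll cross-check the geometry and reachability.

```bash
cat >> h.py <<'E'
from scipy.spatial.transform import Rotation as Rn
YAW=-0.085
ux=np.array([np.cos(YAW),np.sin(YAW),0]);uy=np.array([-np.sin(YAW),np.cos(YAW),0]);uz=np.array([0,0,1.])
def quat(th,s=1):
    z=np.sin(th)*ux-np.cos(th)*uz; x=s*(np.cos(th)*ux+np.sin(th)*uz)
    q=Rn.from_matrix(np.c_[x,np.cross(z,x),z]).as_quat(); return q[[3,0,1,2]]
E
python3 - <<'E'
from h import *
np.set_printoptions(precision=4,suppress=True)
print("roof front",onz("top",[(403.3,159.2),(452,163)],.152),"back",onz("top",[(405,133.8),(453,138.5)],.152))
print("roof front side",onz("side",[(385+107/4,130+203/4),(385+292/4,130+228/4)],.152))
print("microwave front",onz("top",[(135,188),(312,190)],0.02), "top front", tri((160,152),(118,157)),tri((328,160),(313,163)))
im=cv2.imread("pics/side0.png")[:,:,::-1].copy()
m=mask(im,(0,0,200),(180,35,255),(195,224,248,265));c=big(m);print("dish side",onz("side",cv2.fitEllipse(c)[0],.013),cv2.boundingRect(c),onz("top",cv2.fitEllipse(big(mask(cv2.imread("pics/top0.png")[:,:,::-1].copy(),(0,0,190),(180,45,255),(185,200,245,260))))[0],.013))
print("jar lid",tri((300,221),(290,216)))
for s in(1,-1):
  for nm,p,th in(("slot",(.565,-.364,.105),0),("slotUp",(.565,-.364,.25),0),("pulled",(.49,-.36,.07),0),("cup",(.53,-.36,.11),.8),("cup6",(.53,-.36,.11),.6),("ret",(.40,-.3,.27),.6),("dish",(.433,.2025,.02),0)):
    print(s,nm,inverse_kinematics(p,quat(th,s)))
E
```

```text
roof front [[ 0.5948 -0.3079  0.152 ]
 [ 0.5854 -0.4307  0.152 ]] back [[ 0.6626 -0.3149  0.152 ]
 [ 0.6505 -0.4374  0.152 ]]
roof front side [[ 0.5957 -0.3074  0.152 ]
 [ 0.5863 -0.4304  0.152 ]]
microwave front [[ 0.5463  0.4291  0.02  ]
 [ 0.5427 -0.0745  0.02  ]] top front (array([0.582 , 0.3791, 0.201 ]), np.float64(0.010376095160842832)) (array([ 0.5568, -0.0812,  0.2434]), np.float64(0.0006657082684120465))
dish side [[0.4371 0.2051 0.013 ]] (199, 224, 44, 36) [[0.4331 0.203  0.013 ]]
jar lid (array([ 0.4535, -0.0207,  0.1174]), np.float64(0.0013274622601371106))
1 slot [-0.59    0.6283  1.5871 -0.      0.9262  1.0658]
1 slotUp [-0.59    0.4657  1.4947 -0.      1.1812  1.0658]
1 pulled [-0.6532  0.6018  1.7518 -0.      0.788   1.0026]
1 cup [-0.8612  0.5595  2.0895  1.8081  0.5434 -0.8753]
1 cup6 [-0.7942  0.5092  2.0069  1.2171  0.4028 -0.2346]
1 ret [-0.9338  0.0333  2.1714  0.7621  0.6608  0.1721]
1 dish [ 0.4126  0.5651  2.0507 -0.      0.5257  2.0683]
-1 slot [-0.59    0.6283  1.5871 -0.      0.9262 -2.0758]
-1 slotUp [-0.59    0.4657  1.4947 -0.      1.1812 -2.0758]
-1 pulled [-0.6532  0.6018  1.7518 -0.      0.788  -2.139 ]
-1 cup [-0.8612  0.5595  2.0895  1.8081  0.5434  2.2663]
-1 cup6 None
-1 ret None
-1 dish [ 0.4126  0.5651  2.0507 -0.      0.5257 -1.0732]
```

Both cameras put the roof's front edge at x = 0.590. That is 47 mm behind the rim at (0.543, -0.365), as it should be. The microwave front is at x ≈ 0.545, so I'll retract before swinging across.

```bash
sed -i 's/^YAW=.*/YAW=-0.08/' h.py; python3 - <<'E'
from h import *
np.set_printoptions(precision=4,suppress=True)
q=quat(0)
move_pose((.38,.25,.30),q); command_gripper(0.0)
move_pose((.42,-.28,.30),q)
rim=np.array([.543,-.365,.13]); c=rim+.025*ux
move_pose((c[0],c[1],.24),q)
hit=movel((c[0],c[1],.105),v=.1,until_force=8); print("hit",hit,get_tcp_pos(),get_time())
if not hit:
    piv=rim-.003*ux-.115*uz
    r=.09  # radius of tip contact on inner face (6 mm off the pivot line), finger half-width 10 mm
    for th in np.arange(0,.86,.12):
        f=piv+ux*(.006*np.cos(th)-r*np.sin(th)+.010)+uz*(.006*np.sin(th)+r*np.cos(th))
        movel(f,v=.06); print(round(th,2),get_tcp_pos(),get_ft_force())
print(get_time())
for n in("side","top"): cv2.imwrite(f"pics/{n}1.png",read_camera(n)[:,:,::-1])
a,b=[cv2.imread(f"pics/{n}1.png") for n in("side","top")]
cv2.imwrite("pics/c2.png",np.hstack([cv2.resize(a[120:270,370:500],None,fx=3,fy=3),cv2.resize(b[110:260,360:490],None,fx=3,fy=3)]))
E
```

```text
hit False [ 0.5684 -0.3673  0.1058] 7.55
0.0 [ 0.5556 -0.3662  0.1055] [-0.2447 -0.208   1.0895]
0.12 [ 0.5447 -0.3651  0.105 ] [ 0.487  -0.6641 -0.6359]
0.24 [ 0.534  -0.3642  0.1037] [ 0.5339  0.2191 -0.0155]
0.36 [ 0.5236 -0.3634  0.1013] [ 1.2011 -1.1567 -0.4833]
0.48 [ 0.5134 -0.3625  0.0975] [ 0.1995  0.7469 -0.7777]
0.6 [ 0.5035 -0.3617  0.0924] [-0.7574  0.7288  0.227 ]
0.72 [ 0.4944 -0.361   0.0862] [0.2252 0.4281 0.2312]
0.84 [ 0.4869 -0.3606  0.0794] [1.0629 0.3151 2.162 ]
10.2333
```

View pics/c2.png

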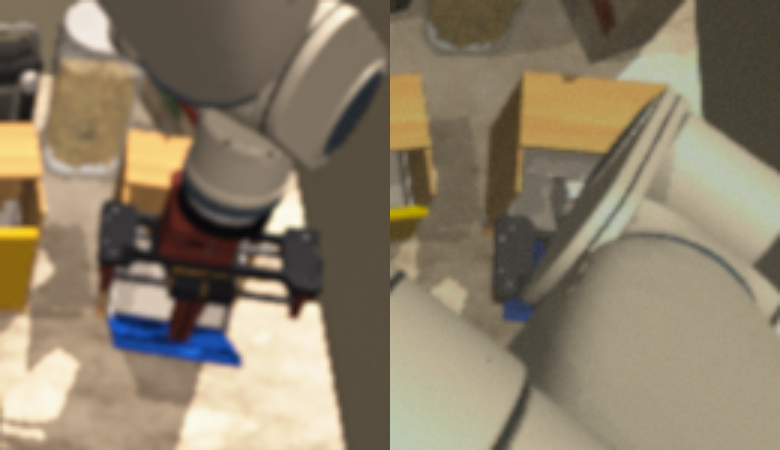

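The bin is tipped forward, with its blue panel now low in front of the fingers. I'll back out and locate the tea light.

```bash
python3 - <<'E'
from h import *
np.set_printoptions(precision=4,suppress=True)
p=np.array(get_tcp_pos()); movel(p+[0,0,.16],v=.2)
command_gripper(0.75)
move_pose((.36,-.16,.30),quat(0))
p=np.array(get_tcp_pos());r=get_ee_rot();print(p,r,get_time())
im={}
for n in("side","top","wrist"): im[n]=read_camera(n);cv2.imwrite(f"pics/{n}2.png",im[n][:,:,::-1])
for n,b in(("side",(395,140,480,260)),("top",(385,120,470,230))):
    m=mask(im[n],(35,50,40),(90,255,255),b)
    if m.any(): c=big(m);print(n,"green",cv2.contourArea(c),cv2.fitEllipse(c) if len(c)>4 else c)
    c=big(mask(im[n],(105,130,40),(130,255,255),b)); print("blue",cv2.approxPolyDP(cv2.convexHull(c),2,True)[:,0].tolist())
a,b=im["side"],im["top"]
cv2.imwrite("pics/c3.png",np.hstack([cv2.resize(a[140:240,390:490],None,fx=4,fy=4),cv2.resize(b[120:220,380:480],None,fx=4,fy=4)])[:,:,::-1])
E
```

```text
[ 0.3609 -0.1607  0.3003] [ 0.0003  0.9992 -0.04    0.0006] 13.35
side green 102.0 ((430.9500732421875, 205.70941162109375), (10.869240760803223, 12.171496391296387), 86.31207275390625)
blue [[407, 226], [443, 230], [449, 240], [409, 235]]
top green 63.0 ((422.5849609375, 184.13294982910156), (6.889809608459473, 12.397933006286621), 79.79032135009766)
blue [[397, 196], [413, 192], [431, 195], [439, 218], [417, 215], [398, 206]]
```

View pics/c3.png

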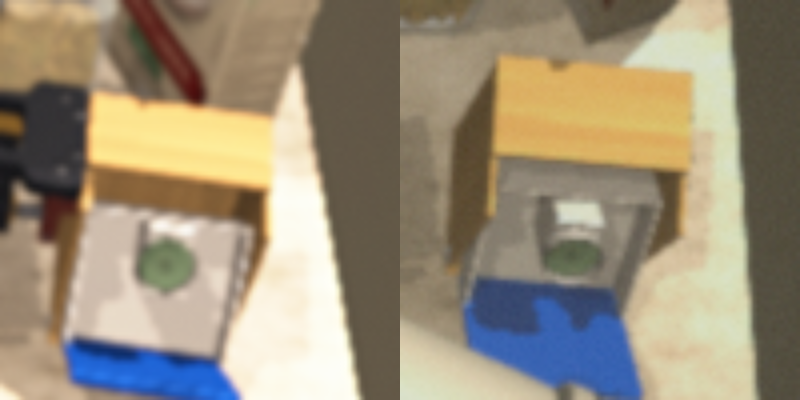

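The tea light is clear of the roof: its green top face is at side (431,206) and top (422.6,184), still resting on the tipped block. I'll triangulate it along with the tilt.

```bash
python3 - <<'E'
from h import *
np.set_printoptions(precision=4,suppress=True)
g,e=tri((430.95,205.7),(422.58,184.13)); print("green",g,e)
rc,e=tri((449,240),(439,218)); print("rim right corner",rc,e)
rim=np.array([.543,-.365,.13]);piv=rim-.003*ux-.115*uz
print("corner in unit frame",(rc-piv)@ux,(rc-piv)@uy,(rc-piv)@uz,"green in unit frame",(g-piv)@ux,(g-piv)@uy,(g-piv)@uz)
# tilt from ellipse aspect in each view, disc normal n=(-sin th ux+cos th uz)
for n,asp in(("side",10.87/12.17),("top",6.89/12.40)):
    o,_=ray(n,(0,0));v=(o-g)/np.linalg.norm(o-g)
    for th in(.7,.75,.8,.85): print(n,th,round(float(v@(-np.sin(th)*ux+np.cos(th)*uz)),3),"meas",round(asp,3))
for th in(.84,.78,.7,.6):
  n=-np.sin(th)*ux+np.cos(th)*uz
  for d in(-.012,.08): print(th,d,inverse_kinematics(g+n*d,quat(th,1)))
E
```

```text
green [ 0.5369 -0.3612  0.1238] 0.0006212659986104743
rim right corner [ 0.4537 -0.409   0.0908] 0.0009795104403366602
corner in unit frame -0.0824705251641673 -0.05097276842201608 0.07579224086982024 green in unit frame -0.0034163472222832015 0.0032662578439341863 0.10877667555124267
side 0.7 0.988 meas 0.893
side 0.75 0.987 meas 0.893
side 0.8 0.985 meas 0.893
side 0.85 0.979 meas 0.893
top 0.7 0.874 meas 0.556
top 0.75 0.852 meas 0.556
top 0.8 0.827 meas 0.556
top 0.85 0.801 meas 0.556
0.84 -0.012 [-0.8527  0.5715  2.0754  1.856   0.5725 -0.9125]
0.84 0.08 [-0.9669  0.3968  2.164   1.6177  0.6161 -0.7435]
0.78 -0.012 [-0.8346  0.5515  2.0549  1.7317  0.5099 -0.7731]
0.78 0.08 [-0.9378  0.3713  2.1352  1.4745  0.5639 -0.5743]
0.7 -0.012 [-0.81    0.5305  2.0242  1.5154  0.4448 -0.5388]
0.7 0.08 [-0.8987  0.3467  2.0925  1.2465  0.5194 -0.3159]
0.6 -0.012 [-0.7788  0.5133  1.9808  1.172   0.4052 -0.1765]
0.6 0.08 [-0.8503  0.3301  2.0332  0.934   0.511   0.0281]
```

The triangulation is consistent: the tilt is about 0.83 rad, the rim radius 112 mm, and the tea light lies on the unit's midline within 3 mm. I'll go to a pre-grasp along its axis and check with the wrist camera.

```bash
cat >> h.py <<'E'
TH=.83
rim=np.array([.543,-.365,.13]);piv=rim-.003*ux-.115*uz
nrm=-np.sin(TH)*ux+np.cos(TH)*uz
g0=piv-.0034*ux+.001*uy+.1088*uz   # centre of wax top
E
python3 - <<'E'
from h import *
np.set_printoptions(precision=4,suppress=True)
q=quat(TH)
move_pose(g0+nrm*.08+[-.05,.03,.10],q); move_pose(g0+nrm*.07,q)
p=np.array(get_tcp_pos());r=np.array(get_ee_rot());im=read_camera("wrist");cv2.imwrite("pics/w3.png",im[:,:,::-1])
T=np.eye(4);T[:3,:3]=Rn.from_quat(r[[1,2,3,0]]).as_matrix();T[:3,3]=p;T=T@camera_info("wrist")["tool_from_camera"]
print(p-(g0+nrm*.07),get_time())
c=big(mask(im,(35,50,40),(90,255,255)));el=cv2.fitEllipse(c);print(el,cv2.boundingRect(c))
o,d=ray("wrist",c[:,0],T);P=o+d*(((g0-o)@nrm)/(d@nrm))[:,None]
t=np.cross(uy,nrm);B=np.c_[(P-g0)@uy,(P-g0)@t];print("disc in plane (uy,t): min,max",B.min(0),B.max(0))
E
```

```text
[ 0.0003  0.0009 -0.    ] 15.4917
((318.10235595703125, 212.31045532226562), (35.00065994262695, 39.91646194458008), 93.7424087524414) (298, 195, 41, 36)
disc in plane (uy,t): min,max [-0.015  -0.0161] [0.0184 0.0143]
```

View pics/w3.png

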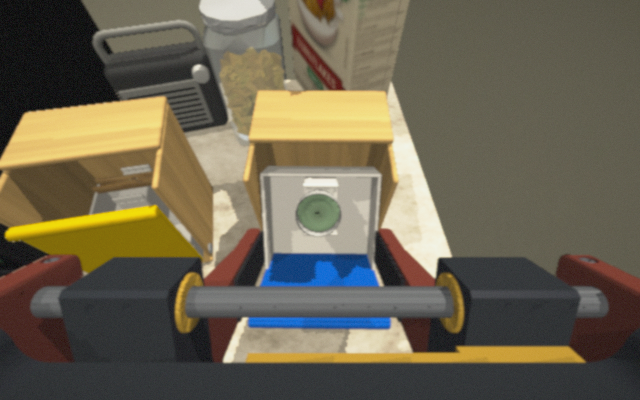

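The wrist view shows the green disc at (318,212), centred between the fingers. It measures 33 mm across, within 2 mm of the estimate. Now the grasp.

```bash
python3 - <<'E'
from h import *
np.set_printoptions(precision=4,suppress=True)
g=g0+.0015*uy-.0005*np.cross(uy,nrm)
hit=movel(g-nrm*.012,v=.08,until_force=8); print("hit",hit,(np.array(get_tcp_pos())-g)@nrm,get_ft_force())
if not hit:
    command_gripper(0.2); print("width mm",get_grip_width()*88,get_finger_force(),get_ft_force())
    p=np.array(get_tcp_pos()); movel(p+nrm*.07,v=.1)
    print("width mm",get_grip_width()*88,get_finger_force(),get_time())
    p=np.array(get_tcp_pos()); 
    for th in(.83,.55,.25,0): print(th,inverse_kinematics((.38,-.25,.28),quat(th)))
    cv2.imwrite("pics/w4.png",read_camera("wrist")[:,:,::-1])
E
```

```text
hit False -0.011676926913344687 [0.0331 0.1114 0.7576]
width mm 36.27308125544237 30.000373930015485 [-0.8564  0.3429  2.1223]
width mm 36.11675867874032 29.999886206060182 18.0917
0.83 [-1.0325 -0.0474  2.3637  1.2413  0.6887 -0.3421]
0.55 [-0.8626 -0.0735  2.2227  0.6247  0.6818  0.3572]
0.25 [-0.7072 -0.0052  2.0632  0.1882  0.8885  0.839 ]
0 [-0.6081  0.0954  1.9319 -0.      1.1143  1.0427]
```

View pics/w4.png

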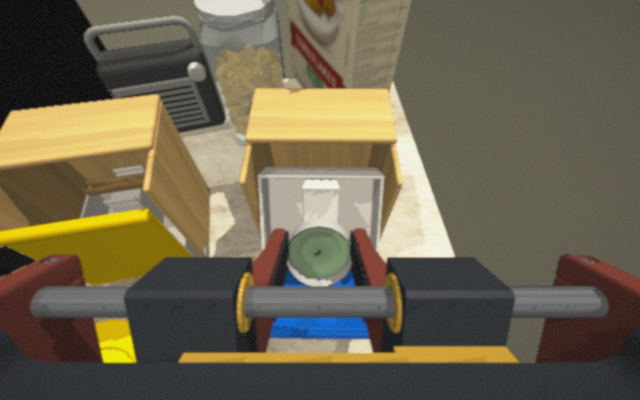

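The tea light is lifted, square in the pads, and the block behind it is empty. Next I'll level it, carry it over high and re-measure the dish.

```bash
python3 - <<'E'
from h import *
np.set_printoptions(precision=4,suppress=True)
movel(np.array(get_tcp_pos())+[-.06,.03,.09],v=.15)
move_pose((.38,-.25,.28),quat(0)); move_pose((.40,0,.28),quat(0)); move_pose((.40,.2,.22),quat(0))
wait(.3)
p=np.array(get_tcp_pos());r=np.array(get_ee_rot());im=read_camera("wrist");cv2.imwrite("pics/w5.png",im[:,:,::-1])
T=np.eye(4);T[:3,:3]=Rn.from_quat(r[[1,2,3,0]]).as_matrix();T[:3,3]=p;T=T@camera_info("wrist")["tool_from_camera"]
print(get_time(),get_grip_width()*88,p)
c=big(mask(im,(0,0,170),(180,50,255),(150,60,500,290)));P=onz("wrist",c[:,0],.014,T);print(cv2.boundingRect(c),(P.min(0)+P.max(0))/2,np.ptp(P,axis=0))
E
```

```text
22.5583 36.37297547703284 [0.4005 0.1992 0.2204]
(225, 60, 215, 143) [0.4564 0.1749 0.014 ] [0.1669 0.2532 0.    ]
```

View pics/w5.png

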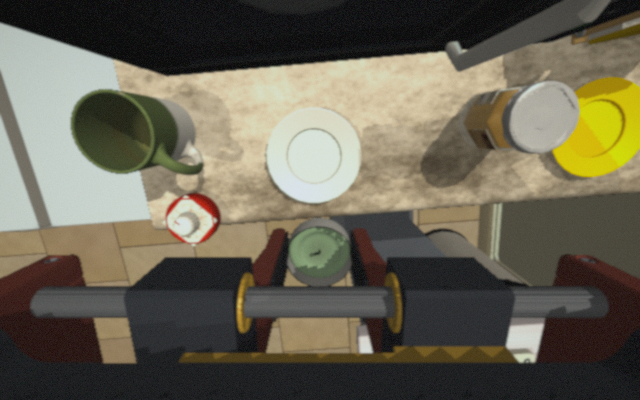

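The wrist view shows the white dish at (314,155), with an inner floor about 68 mm across, and the tea light upright between the fingers. I'll refine the dish centre and lower.

```bash
python3 - <<'E'
from h import *
np.set_printoptions(precision=4,suppress=True)
im=cv2.imread("pics/w5.png")[:,:,::-1].copy()
p=np.array(get_tcp_pos());r=np.array(get_ee_rot())
T=np.eye(4);T[:3,:3]=Rn.from_quat(r[[1,2,3,0]]).as_matrix();T[:3,3]=p;T=T@camera_info("wrist")["tool_from_camera"]
m=mask(im,(0,0,185),(180,40,255),(262,103,366,206));m=cv2.morphologyEx(m,cv2.MORPH_OPEN,np.ones((9,9)));c=cv2.convexHull(big(m))
e=cv2.fitEllipse(c);w=onz("wrist",e[0],.013,T)[0];P=onz("wrist",c[:,0],.013,T);i=onz("wrist",(314,156),.006,T)[0]
print(e,w,np.ptp(P,axis=0),"inner",i)
D=np.mean([[.4331,.2030],w[:2],i[:2]],axis=0);print("D",D)
if np.linalg.norm(w[:2]-[.4331,.2030])<.008:
    q=quat(0); move_pose((*D,.10),q)
    print(movel((*D,.03),v=.08),get_tcp_pos(),get_ft_force())
    hit=movel((*D,.002),v=.02,until_force=3); print(hit,get_tcp_pos(),get_ft_force(),get_time())
    for n in("side","top"): cv2.imwrite(f"pics/{n}6.png",read_camera(n)[:,:,::-1])
    a=read_camera("wrist");b=cv2.imread("pics/side6.png")
    cv2.imwrite("pics/c6.png",np.hstack([cv2.resize(a[120:320,210:430],(440,400))[:,:,::-1],cv2.resize(b[205:285,185:257],(360,400))]))
E
```

```text
((313.5238037109375, 154.20472717285156), (95.03694152832031, 96.37657165527344), 154.85235595703125) [0.4352 0.2033 0.013 ] [0.1194 0.1175 0.    ] inner [0.4322 0.2031 0.006 ]
D [0.4335 0.2031]
False [0.4338 0.2032 0.0303] [ 0.6085  0.0111 -0.1636]
True [0.4336 0.203  0.0081] [-0.0196 -0.8145  3.5095] 25.1583
```

View pics/c6.png

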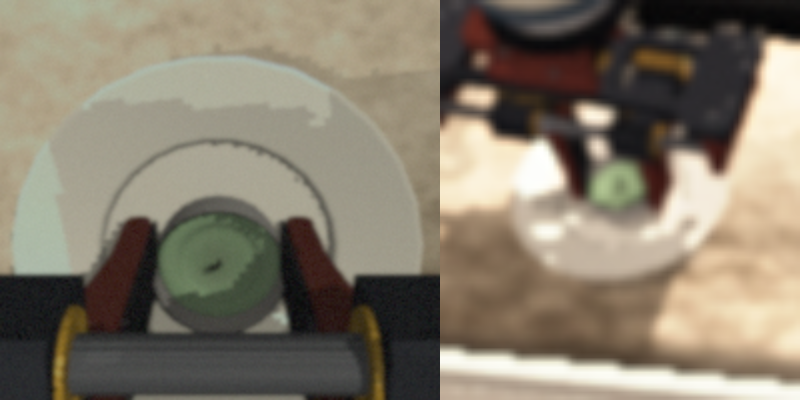

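The tea light is touching down in the middle of the dish floor, with contact at TCP z = 8 mm. I'll open slightly, lift straight off and check.

```bash
python3 - <<'E'
from h import *
np.set_printoptions(precision=4,suppress=True)
command_gripper(0.53); wait(.3); print(get_grip_width()*88,get_ft_force())
p=np.array(get_tcp_pos()); movel(p+[0,0,.15],v=.08); movel(p+[-.04,0,.19],v=.15); wait(.3)
p=np.array(get_tcp_pos());r=np.array(get_ee_rot());im=read_camera("wrist")
T=np.eye(4);T[:3,:3]=Rn.from_quat(r[[1,2,3,0]]).as_matrix();T[:3,3]=p;T=T@camera_info("wrist")["tool_from_camera"]
c=big(mask(im,(35,50,40),(90,255,255),(240,80,400,240)));e=cv2.fitEllipse(c);print(e,"cup",onz("wrist",e[0],.019,T)[0],get_time())
m=mask(im,(0,0,0),(180,60,255),(0,0,640,400));x,y=map(int,e[0])
s=read_camera("side");cv2.imwrite("pics/c7.png",np.hstack([cv2.resize(im[y-70:y+70,x-75:x+75],(428,400)),cv2.resize(s[205:285,185:257],(360,400))])[:,:,::-1])
E
```

```text
46.79619353098649 [-0.5559 -0.7091 -0.7716]
((315.9268493652344, 152.2798614501953), (28.98173713684082, 29.12293815612793), 102.10508728027344) cup [0.4324 0.2029 0.019 ] 28.9167
```

View pics/c7.png

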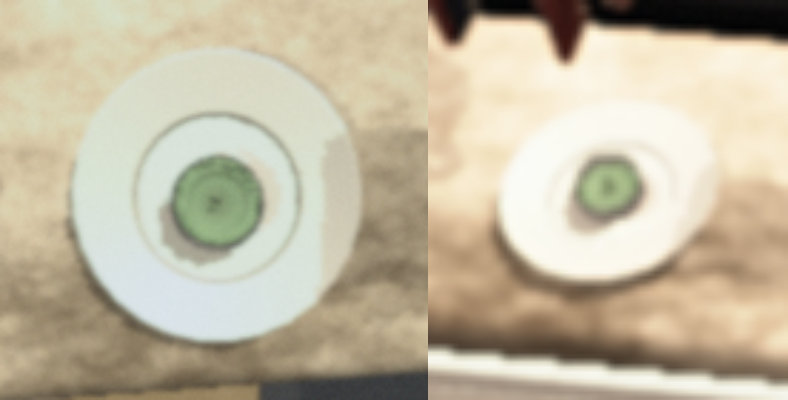

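The tea light stands flat and upright in the middle of the dish floor. It is released and the gripper is clear, so I'm handing in.

```bash
python3 -c "
from station import *
print(job_done())"
```

```text
the job is handed in; nothing more can be done
None
```

The bin is tipped forward to about 0.83 rad, and the tea light stands flat and right way up in the middle of the white dish, released; the job was handed in at about 29 s of the 58 s allowed.

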